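# Hang the swing arm on a garment drying stand and hold its hinge lined up for the pin

### The job

The long swing arm of the garment drying stand has to be hung back on the front of its post. Pick up the loose notched wooden arm, slide the steel knuckle at its end in between the two hinge knuckles on the front of the post until it beds in the groove behind them and the three holes line up, and finish while still holding the arm there, level, so that I can drop the pin in. Leave the pin and the other small things lying where they are.

Things in the scene. Friction and masses are not known exactly. Their poses are not given: they have to be found in the camera images.
- drying_arm: Loose swing arm lying flat: light wooden bar 200 long (x -111 to 100 with its round tail), 22 wide, 30 mm high, five notches across the top; about 0.2 kg, centre of mass at x = 26 mm. Origin: centre of the bar's underside; x along it to the hinge end, z up. Flat sides to grip; at x 60 to 110 a steel strap makes it 27 mm wide, then a neck 10 wide, 22 high carries the knuckle.
- knuckle (a point): Centre of the arm's steel knuckle: an upright tube of 18 mm outer diameter and 30 mm length, bore 10 mm, its axis along the arm's z, at (125, 0, 15) mm in the arm's frame. Axes as the arm's.
- knuckle_top (a point): Centre of the upper mouth of that knuckle's bore, at (125, 0, 30) mm in the arm's frame.
- knuckle_bottom (a point): Centre of the lower mouth of that knuckle's bore, at (125, 0, 0) mm in the arm's frame.
- stand: Garment drying stand, fixed: wooden foot 200 x 110 x 16 mm (x -95 to 105) with a post (x 47 to 100, 56 mm wide, 212 high). Origin on the worktop under the foot; front looks along its -x, z up. The front hinge leaf has two fixed upright knuckles (18 mm diameter, bore 10): z 73 to 97 and 133 to 157 mm, a 36 mm gap between. A shorter arm is already pinned at the back of the post.
- jamb_gap (a point): On the axis of the two fixed front knuckles, midway in the gap: (45, 0, 115) mm in the stand's frame, same axes. Behind it a 90 degree V groove runs up the post (mouth 21 mm wide, 2 mm behind the axis): a knuckle pushed into it along the stand's +x rests with its axis on this axis. It can enter only from in front, along +x, 3 mm free above and below.
- hinge_pin: The steel drop pin that waits for this hinge: 7 mm thick, 96 mm long with a 20 mm bent end, lying on the worktop at the right. Origin at its middle. To be left alone.
- tape_measure: Round sewing tape measure, 54 x 61 x 18 mm, on the worktop near its front edge, about the middle. To be left alone.
- peg_1: Clothes peg, 15 x 72 x 12 mm, on the worktop at the left. To be left alone.
- peg_2: Clothes peg, 15 x 72 x 12 mm, on the worktop at the front left. To be left alone.

How it is judged:
On the way:
1. the arm is lifted clear of the worktop in the gripper (height (world z) of drying_arm above 0.05 m and contact force between the fingers and drying_arm above 2 N), for 0.2 s.
At the end, for the whole second after the job is handed in: Arm knuckle between the post's two front knuckles: both its bore mouths within 3 mm of their axis (a 7 mm pin then passes the 10 mm holes), its middle within 4 mm of mid-gap height; arm level within 0.1 rad, still, and still gripped by the fingers (horizontal distance between each of knuckle_top, knuckle_bottom and jamb_gap below 0.003 m and z of knuckle in the frame of jamb_gap between -0.004 and 0.004 m and angle between drying_arm's own z axis and vertical below 0.1 rad and contact force between the fingers and drying_arm above 2 N and linear speed of drying_arm below 0.02 m/s); the arm keeps its last pose, push and grip.
It fails at once if the hinge pin is pushed more than 30 mm from where it lay (distance of hinge_pin from where it was at the start of the episode above 0.03 m).
It fails at once if the tape measure is pushed more than 30 mm from where it lay (distance of tape_measure from where it was at the start of the episode above 0.03 m).
It fails at once if a clothes peg is pushed more than 30 mm from where it lay (distance of peg_1 from where it was at the start of the episode above 0.03 m).
It fails at once if a clothes peg is pushed more than 30 mm from where it lay (distance of peg_2 from where it was at the start of the episode above 0.03 m).
It also fails if it takes over 43 s, if anything falls off the work surface, if the arm or the gripper's body presses on something with over 40 N, if the wrist force passes 120 N, or if a joint passes its speed limit or range.

### The arm

A 6-joint arm with a two-finger parallel gripper is mounted at the origin on a cart in front of the work surface, level with it; the furniture and walls round the work are solid. World frame = base frame: x ahead of the robot, y to its left, z up, the work surface at z = 0. Lengths are in m, angles in rad, forces in N, time in s.
With the tool pointing down it reaches from about 0.25 to 0.775 m from the base axis. Payload 4 kg.
Tool frame: the origin (TCP) lies at the very end of the fingers, on their centre line; the grasp point (between the pads) lies 19 mm behind it (robot.tcp_to_grasp is the distance from the TCP to the grasp point, in m); z points along the fingers, y is the line along which they close (so a half turn about z gives the same grasp; the last joint's range is limited). The gripper opens to 94 mm and grips with 3 to 60 N. Pads are 16 mm wide; open, the fingers measure 119 mm over their backs; the gripper's body (75 mm by 177 mm) begins 78 mm behind the grasp point.
Start: joints at [-1.372, 0.087, 1.371, -0, 1.684, -0.103], TCP at [0.163, -0.525, 0.206] pointing down, gripper open.
Joint ranges: [-3.1, 3.1], [-0.76, 2.03], [0.27, 2.55], [-1.08, 4.22], [0.17, 2.65], [-2.57, 2.57]. Speed limits (rad/s): [2.79, 2.79, 3.14, 3.14, 3.14, 3.14].

### API

Orientations are given as [roll, pitch, yaw] about the fixed x, y, z axes, in that order (R = Rz(yaw) Ry(pitch) Rx(roll)).
In Python, from bench import robot, camrig, job, monitor gives the robot as it stands (robot), with the cameras (camrig), the job (job) and the readings (monitor).
- The arm moves only by the tool step_hand, called after "Call:" by a JSON object that holds its "fn" and its "kwargs". Schema: {"type":"object","properties":{"deltas":{"type":"array","items":{"type":"array","items":{"type":"array","items":{"type":"number"},"minItems":5,"maxItems":5},"minItems":1,"maxItems":20},"minItems":1,"maxItems":1},"only":{"type":"string"},"quiet":{"type":"boolean"},"lines":{"type":"string"}},"required":["deltas"],"additionalProperties":false}. deltas is a list that holds a single list of rows (three levels of brackets), with 1 to 20 rows, each of 5 numbers: the finger opening in m, then dx, dy, dz in m, then a turn about the tool's z in rad; each row shifts and turns the commanded pose from where the row before left it, along the tool's axes as they then stand; what a row does not reach is not made up. A row lasts 1/12 s, in which the tool goes at most 0.0417 m and 0.125 rad, less where a joint would pass 70% of its speed; a pose out of reach is approached as far as the arm can. The fingers move at their own pace and stop on an object; the grip force is fixed at half the most. Time passes only in rows, so rows that do not move let the fingers close. The tool returns the time, the measured TCP pose, the force, the opening and the grip force at its end. only (a regular expression) keeps the lines of the reply that match it, lines (a string "A,B") keeps lines A to B, and quiet returns only ok. Input that does not fit is refused with a message, and nothing moves.
- monitor.get_obs(): the state, without advancing time (a new reading comes with each control period).
- camrig.snapshot(name): name is "scene" or "side" or "wrist"; returns a dict with "color" (400x640x3 uint8, blue, green, red), "fx", "fy", "cx", "cy" (pixels), "extrinsics" (4x4, takes a point from world to camera coordinates). Camera axes: x right, y down, z forward; pixel columns grow to the right and rows downward; lengths in m; the calibration is good to about 2 mm. A picture is of the moment at which its call begins. There is no depth.
- job.close_job(): hands the job in; it is judged then, once.
The state is a dict: "time": time; "joint_positions": joint angles; "qvel": joint speeds; "joint_torque": joint torques, N m; "tool_pos": TCP position; "ee_rot": TCP orientation; "wrist_force": force on the tool from outside, world axes, zero at the start; "wrist_torque": the same for the moment, N m; "width": finger opening in m; "finger_force": force on a finger pad.
Only numpy, scipy, OpenCV 4.12 (cv2) and the standard library are available. Lean on these libraries where they do the work, as an engineer would, in place of code of your own. Each camera call takes 0.05 s, during which the arm holds its last target. There are 200 camera calls.

## Working session

There is one attempt and no reset: what is moved stays moved. The work goes in short steps, Python scripts to look and compute and a tool call to move; the robot and the scene stay as the last step left them, time stands still between calls to the robot, and variables do not carry over. Pictures are saved under pics/ and viewed, at most 10 in all, crops included, and the job is handed in when it is done.

```bash
ls; mkdir -p pics
```

Create h.py:
```python
import numpy as np, cv2
from bench import robot, camrig, job, monitor
def snap(n,f):
    s=camrig.snapshot(n); cv2.imwrite('pics/'+f,s['color']); np.savez('pics/'+f[:-4]+'.npz',**s); return s
def ray(s,u,v):
    E=np.array(s['extrinsics']); R=E[:3,:3]; c=-R.T@E[:3,3]
    d=R.T@np.array([(u-s['cx'])/s['fx'],(v-s['cy'])/s['fy'],1]); return c,d
def onz(s,u,v,z):
    c,d=ray(s,u,v); return c+d*(z-c[2])/d[2]
def proj(s,p):
    E=np.array(s['extrinsics']); q=E[:3,:3]@np.array(p)+E[:3,3]
    return np.array([s['fx']*q[0]/q[2]+s['cx'],s['fy']*q[1]/q[2]+s['cy']])
def tri(s1,p1,s2,p2):
    c1,d1=ray(s1,*p1); c2,d2=ray(s2,*p2)
    t=np.linalg.lstsq(np.c_[d1,-d2],c2-c1,rcond=None)[0]
    a=c1+d1*t[0]; b=c2+d2*t[1]; return (a+b)/2,np.linalg.norm(a-b)
def ld(f): 
    z=np.load('pics/'+f+'.npz'); return {k:z[k] for k in z.files}
```

Run:
```python
from h import *
for n in('scene','side'):
    s=snap(n,n+'0.png'); print(n,s['fx'],ray(s,320,200))
o=monitor.get_obs(); print(o['time'],o['tool_pos'],o['ee_rot'],o['width'])
```

```text
bench.py
pics
scene 376.9547598149464 (array([-0.16411977, -0.73997751,  0.59999505]), array([ 0.61033108,  0.65604452, -0.444068  ]))
side 403.6736547196947 (array([0.06949781, 0.35900542, 0.90585668]), array([ 0.43423906, -0.3791525 , -0.81713485]))
0.1 [ 0.16336142 -0.52465874  0.20440752] [-3.13958811e+00 -1.65979627e-04  3.01775523e-01] 0.09414384898319343
```

View pics/scene0.png

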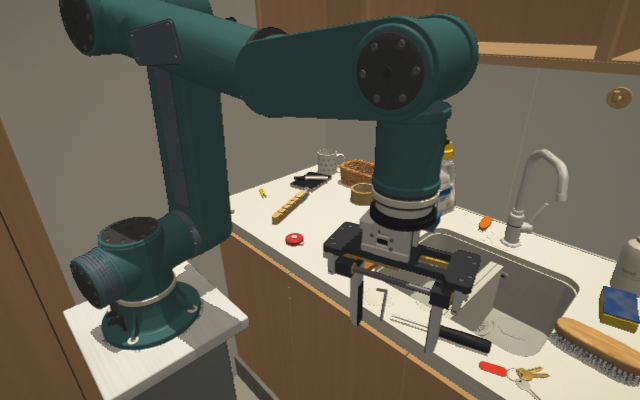

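View pics/side0.png

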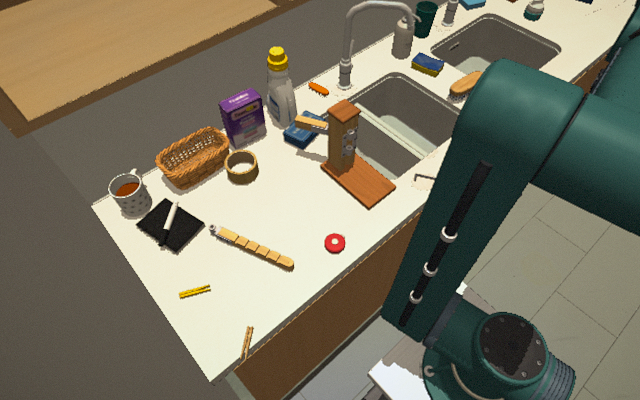

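The side view shows the arm from the knuckle at (213,230) to the tail at (290,265). The stand's post is at about (343,135), with its foot reaching down to (370,205), the tape at (335,243) and the pegs at (195,292) and (248,342). Next I'll enlarge the arm and the stand.

Run:
```python
from h import *
im=cv2.imread('pics/side0.png')
a=im[215:275,200:300]; b=im[95:210,285:400]
A=cv2.resize(a,None,fx=4,fy=4,interpolation=cv2.INTER_CUBIC);B=cv2.resize(b,None,fx=5,fy=5,interpolation=cv2.INTER_CUBIC)[:,:395] if 0 else cv2.resize(b,None,fx=3.4,fy=3.4,interpolation=cv2.INTER_CUBIC)
H=max(A.shape[0],B.shape[0]);c=np.zeros((H,A.shape[1]+B.shape[1],3),np.uint8);c[:A.shape[0],:400]=A;c[:B.shape[0],400:]=B
cv2.imwrite('pics/c0.png',c);print(c.shape)
```

```text
(391, 791, 3)
```

View pics/c0.png

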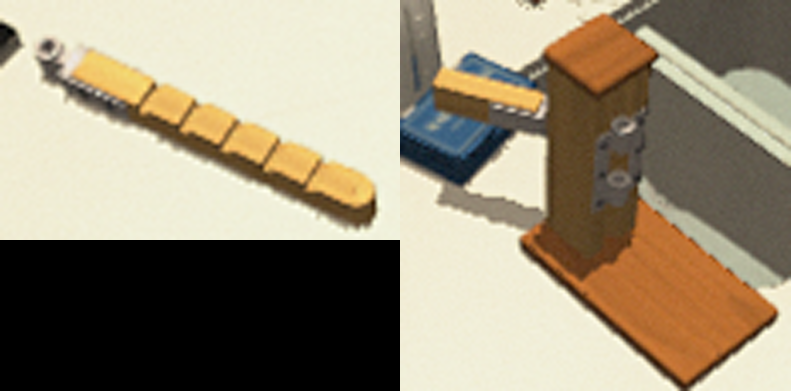

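Run:
```python
from h import *
s=ld('side0')
A=lambda u,v:(200+(u-1.5)/4,215+(v-1.5)/4); B=lambda u,v:(285+(u-401.2)/3.4,95+(v-1.2)/3.4)
k=onz(s,*A(49,47),.03); t=onz(s,*A(369,187),.03); print('knuckle',k,'tail',t,'len',np.linalg.norm(k-t),'yaw',np.arctan2(*(k-t)[1::-1]))
for n,p in dict(fA=(776,309),fB=(686,380),fC=(522,238)).items(): print(n,onz(s,*B(*p),.016))
print('K1',onz(s,*B(625,123),.157),'K2',onz(s,*B(620,177),.097))
for n,p in dict(l=(547,48),f=(601,90),r=(656,53),b=(603,14)).items(): print(n,onz(s,*B(*p),.212))
im=s['color'];
for nm,px in dict(tape=(335,243),p1=(195,292),p2=(248,342),arm=(250,247),pin=(425,178)).items(): print(nm,onz(s,*px,.01)[:2])
hsv=cv2.cvtColor(im,cv2.COLOR_BGR2HSV); print(hsv[245,250],hsv[240,235],hsv[175,355],hsv[260,285])
```

```text
knuckle [0.65630518 0.21236444 0.03      ] tail [0.44477935 0.12250832 0.03      ] len 0.2298201417588086 yaw 0.40170106013227963
fA [ 0.44076719 -0.2416352   0.016     ]
fB [ 0.44025968 -0.13713605  0.016     ]
fC [ 0.63450034 -0.13740524  0.016     ]
K1 [ 0.57809755 -0.19244382  0.157     ] K2 [ 0.57855121 -0.19220682  0.097     ]
l [ 0.63407753 -0.16248283  0.212     ]
f [ 0.57585854 -0.16197618  0.212     ]
r [ 0.57694718 -0.21841057  0.212     ]
b [ 0.63358187 -0.21867008  0.212     ]
tape [0.42076817 0.00311628]
p1 [0.54273285 0.337355  ]
p2 [0.36609664 0.31174912]
arm [0.55428256 0.17053867]
pin [ 0.40559225 -0.32803963]
[ 18 147 235] [ 18 159 148] [ 13 185 187] [ 19 148 239]
```

Call:
{"fn": "step_hand", "kwargs": {"deltas": [[[0.094,0.0296,-0.0274,0,0],[0.094,0.0296,-0.0274,0,0],[0.094,0.0296,-0.0274,0,0],[0.094,0.0296,-0.0274,0,0],[0.094,0.0296,-0.0274,0,0],[0.094,0.0296,-0.0274,0,0],[0.094,0.0296,-0.0274,0,0],[0.094,0.0296,-0.0274,0,0],[0.094,0.0296,-0.0274,0,0],[0.094,0.0296,-0.0274,0,0],[0.094,0.0296,-0.0274,0,0],[0.094,0.0296,-0.0274,0,0],[0.094,0.0296,-0.0274,0,0],[0.094,0.0296,-0.0274,0,0],[0.094,0.0296,-0.0274,0,0],[0.094,0.0296,-0.0274,0,0],[0.094,0.0296,-0.0274,0,0],[0.094,0.0296,-0.0274,0,0],[0.094,0.0296,-0.0274,0,0],[0.094,0.0296,-0.0274,0,0]]]}}

```text
time: 1.77
tool_pos: [0.5661, 0.176, 0.2047]
ee_rot: [3.141, 0.001, 0.302]
wrist_force: [0.7, -0.3, 0.7]
width: 0.0939
finger_force: 0.0
```

Call:
{"fn": "step_hand", "kwargs": {"deltas": [[[0.094,0,0,0,0.1],[0.094,0,0,0,0],[0.094,0,0,0,0]]]}}

```text
time: 2.02
tool_pos: [0.5655, 0.1741, 0.2045]
ee_rot: [3.141, 0.002, 0.205]
wrist_force: [-1.4, -0.3, 0.2]
width: 0.0942
finger_force: 0.0
```

Run:
```python
from h import *
s=snap('wrist','w1.png'); print(ray(s,320,200)); snap('scene','scene1.png')
o=monitor.get_obs(); print(o['tool_pos'],o['ee_rot'])
```

```text
(array([0.63311287, 0.18770388, 0.38449599]), array([-0.21709678, -0.04736184, -0.97521449]))
[0.56549221 0.17316225 0.20555102] [3.14123363e+00 1.83411080e-04 2.02410482e-01]
```

View pics/w1.png

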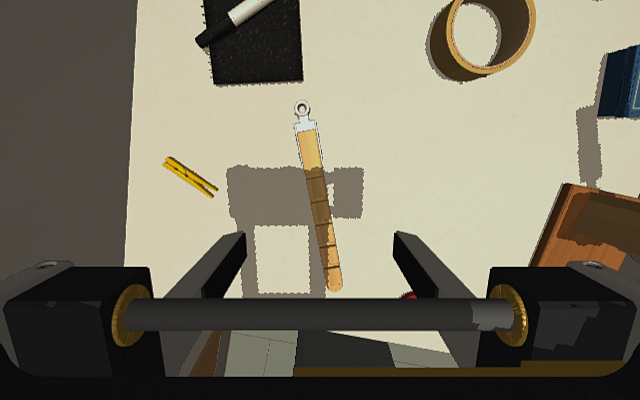

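View pics/scene1.png

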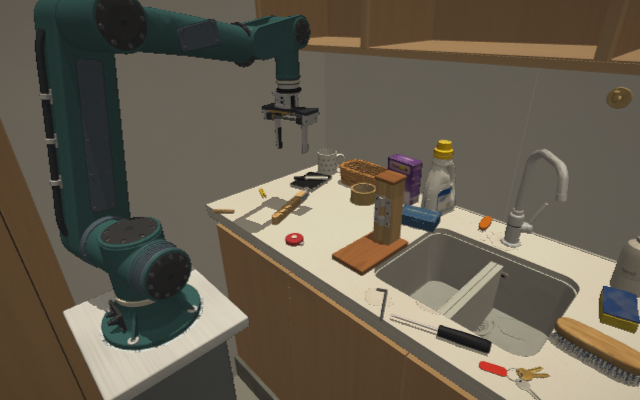

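The wrist view shows the arm from its knuckle ring at (302,108) to its tail at (335,288). The scene view shows the post front with its two knuckles at (381,207) and (381,228).

Run:
```python
from h import *
s=ld('w1'); k=onz(s,302.5,107.5,.03); t=onz(s,336,290.5,.03); print(k,t,np.linalg.norm(k-t),np.arctan2(*(k-t)[1::-1]))
# bar-top centre line: orange mask
hsv=cv2.cvtColor(s['color'],cv2.COLOR_BGR2HSV); m=cv2.inRange(hsv,(8,70,60),(26,255,255)); m[:,:285]=0;m[:,350:]=0;m[292:]=0;m[:115]=0
n,l,st,c=cv2.connectedComponentsWithStats(m); print(st[1:][st[1:,4]>50],)
m=(l==1+np.argmax(st[1:,4]))
for v in range(130,285,20):
    x=np.where(m[v])[0]; 
    if len(x): print(v,x.min(),x.max(),onz(s,x.min(),v,.03)[:2],onz(s,x.max(),v,.03)[:2])
g=k+(-.1)*np.array([np.cos(.402),np.sin(.402),0]); print(g)
sc=ld('scene1');sd=ld('side0')
for a,b in (((381,199),(351.2,131)),): print(tri(sc,a,sd,b))
```

```text
[0.6554434  0.21179455 0.03      ] [0.43850144 0.12485862 0.03      ] 0.23371279647563337 0.3811386053997882
[[ 297  129   46  163 2877]]
130 307 315 [0.63223022 0.20202591] [0.63410381 0.19298864]
150 300 318 [0.6082775  0.20567244] [0.61256029 0.1850133 ]
170 304 322 [0.5862058  0.19660735] [0.59055801 0.17561221]
190 308 326 [0.56340449 0.18724259] [0.5678284  0.16590035]
210 312 329 [0.53983678 0.17756307] [0.54408491 0.15706767]
230 316 333 [0.51546337 0.16755265] [0.51978387 0.14670681]
250 319 336 [0.48998368 0.15844159] [0.49437906 0.13723315]
270 323 340 [0.46386523 0.14773841] [0.46833814 0.1261545 ]
[0.56341537 0.17266858 0.03      ]
(array([ 0.57373934, -0.19099856,  0.1541982 ]), np.float64(0.009212283831965241))
```

Call:
{"fn": "step_hand", "kwargs": {"deltas": [[[0.094,0,0,0,-0.1],[0.094,0,0,0,-0.083],[0.094,-0.0016,-0.0026,0.04,0],[0.094,0,0,0.04,0],[0.094,0,0,0.04,0],[0.094,0,0,0.04,0],[0.094,0,0,0.02,0],[0.094,0,0,0,0],[0.094,0,0,0,0]]]}}

```text
time: 2.87
tool_pos: [0.5625, 0.1746, 0.0251]
ee_rot: [-3.141, 0.002, 0.384]
wrist_force: [0.1, -0.0, 0.9]
width: 0.0941
finger_force: 0.0
```

Run:
```python
from h import *
o=monitor.get_obs(); print(o['tool_pos'],o['ee_rot'])
```

```text
[0.56250955 0.17462003 0.02509659] [-3.14141530e+00  1.95743989e-03  3.84014648e-01]
```

Next I'll go down to 5 mm and close.

Call:
{"fn": "step_hand", "kwargs": {"deltas": [[[0.094,0,0,0.01,0],[0.094,0,0,0.0095,0],[0.094,0,0,0,0],[0,0,0,0,0],[0,0,0,0,0],[0,0,0,0,0],[0,0,0,0,0],[0,0,0,0,0],[0,0,0,0,0],[0,0,0,0,0],[0,0,0,0,0],[0,0,0,0,0],[0,0,0,0,0],[0,0,0,0,0],[0,0,0,0,0]]]}}

```text
time: 4.12
tool_pos: [0.5633, 0.1759, 0.0059]
ee_rot: [-3.141, 0.0, 0.385]
wrist_force: [0.6, 0.7, -0.9]
width: 0.022
finger_force: 30.0
```

Run:
```python
from h import *
s=snap('wrist','w2.png')
o=monitor.get_obs(); print(o['tool_pos'],o['ee_rot'],o['width'],o['finger_force'])
```

```text
[0.56334071 0.17591597 0.00591398] [-3.14145185e+00  6.49002351e-05  3.84782544e-01] 0.02156171565326049 29.998612850904465
```

Call:
{"fn": "step_hand", "kwargs": {"deltas": [[[0,0,0,-0.01,0],[0,0,0,-0.03,0],[0,0,0,-0.03,0],[0,0,0,-0.03,0],[0,-0.03,0,0,0.1],[0,-0.03,0,0,0.1],[0,-0.03,0,0,0.1],[0,-0.03,0,0,0.085],[0,0,0,0,0],[0,0,0,0,0],[0,0,0,0,0]]]}}

```text
time: 5.08
tool_pos: [0.4482, 0.1482, 0.1067]
ee_rot: [-3.141, -0.002, 0.001]
wrist_force: [-0.6, -0.3, -2.0]
width: 0.0223
finger_force: 30.0
```

Run:
```python
from h import *
s=snap('wrist','w3.png')
o=monitor.get_obs(); print(o['tool_pos'],o['ee_rot'],o['width'],o['finger_force'],o['wrist_force'],o['wrist_torque'])
```

```text
[0.44857722 0.14825114 0.10673256] [-3.14139851e+00 -1.93614561e-03  3.84684984e-04] 0.02186287661838631 29.998548924922943 [ 1.58763003  0.37657719 -1.57054188] [0.03923399 0.00120808 0.0136098 ]
```

View pics/w3.png

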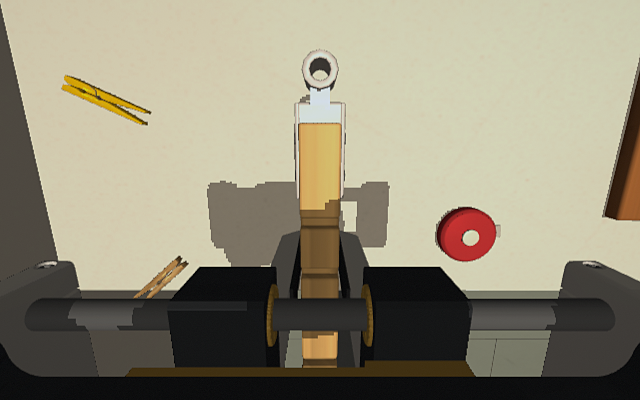

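The arm hangs straight and level in the grip, with the knuckle mouth at (320,68).

Call:
{"fn": "step_hand", "kwargs": {"deltas": [[[0,-0.003,0.034,0,0],[0,-0.003,0.034,0,0],[0,-0.003,0.034,0,0],[0,-0.003,0.034,0,0],[0,-0.003,0.034,0,0],[0,-0.003,0.034,0,0],[0,-0.003,0.034,0,0],[0,-0.003,0.034,0,0],[0,-0.003,0.034,0,0],[0,-0.003,0.034,0,0],[0,0,0,0,0],[0,0,0,0,0],[0,0,0,0,0]]]}}

```text
time: 6.22
tool_pos: [0.4179, -0.192, 0.1059]
ee_rot: [-3.141, 0.0, -0.001]
wrist_force: [0.2, 1.2, -1.8]
width: 0.0218
finger_force: 30.0
```

Run:
```python
from h import *
s=ld('w3'); print(onz(s,320,68.5,.131))
o=monitor.get_obs(); print(o['tool_pos'],o['ee_rot'])
w=snap('wrist','w4.png');snap('side','side4.png');sc=snap('scene','scene4.png')
p=[.579,-.1915,.115];print(proj(w,p),proj(sc,p))
c=lambda im,a,b,x,y,f:cv2.resize(im[a:b,x:y],None,fx=f,fy=f,interpolation=cv2.INTER_CUBIC)
A=w['color'][:200,200:440]; A=cv2.resize(A,(480,400)); S=robot and ld('side4')['color'][90:220,290:420]
S=cv2.resize(S,(310,310)); C=cv2.resize(sc['color'][160:280,320:440],(290,290))
o=np.zeros((600,800,3),np.uint8);o[:400,:480]=A;o[:310,490:800]=S;o[310:600,490:780]=C;cv2.imwrite('pics/c4.png',o)
```

```text
[0.54696546 0.14729869 0.131     ]
[ 0.41789917 -0.19199225  0.10591117] [-3.14075627e+00  1.63809753e-04 -6.25327605e-04]
[316.80988311 -64.4106795 ] [382.79255279 210.12352549]
```

View pics/c4.png

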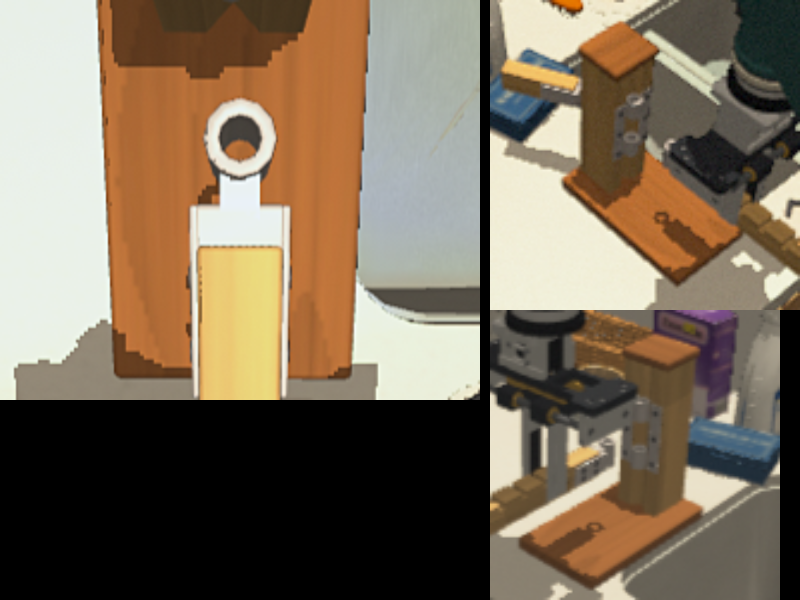

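The wrist crop shows the knuckle over the foot, in line with the groove shadow. The knuckle mouth is at about (320,69) and the foot's front edge spans about 257 to 377 px. The knuckle is still about 60 mm in front of the post.

Run:
```python
from h import *
s=ld('w4'); im=s['color']
print('knuckle',onz(s,320,68.5,.1305))
hsv=cv2.cvtColor(im,cv2.COLOR_BGR2HSV); m=cv2.inRange(hsv,(5,110,40),(16,255,255))
for v in (50,60,80,175,182):
    x=np.where(m[v,200:440])[0]+200; x=x[(x>240)&(x<400)]
    a,b=onz(s,x.min(),v,.016),onz(s,x.max(),v,.016); print(v,x.min(),x.max(),a[:2],b[:2],(a+b)[1]/2,(b-a)[1])
# side view: knuckle tops
sd=ld('side4')['color']; c=cv2.cvtColor(sd,cv2.COLOR_BGR2HSV)
mm=cv2.inRange(c,(0,0,130),(180,60,255))[120:165,335:365]
print('\n'.join(''.join('#' if v else '.' for v in r) for r in mm))
```

```text
knuckle [ 0.51664001 -0.19301663  0.1305    ]
50 251 381 [ 0.55290302 -0.1359902 ] [ 0.55277451 -0.24351825] -0.18975422813283127 -0.10752804920724124
60 251 381 [ 0.54530268 -0.13556479] [ 0.54517815 -0.2438898 ] -0.18972729612088227 -0.10832501150502288
80 252 380 [ 0.52975793 -0.13554112] [ 0.52964355 -0.24380441] -0.18967276361277385 -0.10826329592267273
175 257 375 [ 0.44904059 -0.13564606] [ 0.44897901 -0.24313343] -0.1893897462936694 -0.10748737738452835
182 257 375 [ 0.44259888 -0.1353167 ] [ 0.44254112 -0.24341718] -0.1893669411014927 -0.10810047797089584
..............................
..............................
..............................
..............................
..............................
..............................
..............................
..............................
..............................
..............................
..............................
.................##...........
................###...........
...............###............
..............................
..............................
..............................
..
[... 165 characters left out ...]
..................
..............................
..............................
..............................
..............................
.....................#........
.....................##.......
....................####.....#
....................#####...##
....................#####...##
.....................######.##
.....................#######..
.......................####...
........................###...
.........................##...
..........................#...
..............................
..............................
..............................
..............................
..............................
..............................
..............................
```

Call:
{"fn": "step_hand", "kwargs": {"deltas": [[[0,0.015,-0.002,0,0],[0,0.01,0,0,0],[0,0.01,0,0,0],[0,0.005,0,0,0],[0,0,0,0,0],[0,0,0,0,0]]]}}

```text
time: 6.87
tool_pos: [0.4574, -0.1896, 0.1058]
ee_rot: [-3.142, 0.001, 0.001]
wrist_force: [-0.2, -0.1, -1.9]
width: 0.0217
finger_force: 30.0
```

Call:
{"fn": "step_hand", "kwargs": {"deltas": [[[0,0.005,0,0,0],[0,0.003,0,0,0],[0,0.003,0,0,0],[0,0,0,0,0],[0,0,0,0,0]]]}}

```text
time: 7.28
tool_pos: [0.4684, -0.19, 0.106]
ee_rot: [3.141, 0.0, -0.0]
wrist_force: [0.2, 0.2, -1.0]
width: 0.0216
finger_force: 30.0
```

Run:
```python
from h import *
w=snap('wrist','w5.png');sd=snap('side','side5.png');sc=snap('scene','scene5.png')
print(monitor.get_obs()['tool_pos'])
A=cv2.resize(w['color'][:150,240:400],(430,403)); S=cv2.resize(sd['color'][110:190,310:390],(360,360),interpolation=cv2.INTER_CUBIC); C=cv2.resize(sc['color'][180:250,345:415],(240,240))
o=np.zeros((600,800,3),np.uint8);o[:403,:430]=A;o[:360,440:800]=S;o[360:600,440:680]=C;cv2.imwrite('pics/c5.png',o)
```

```text
[ 0.4681802  -0.18993353  0.10596104]
```

View pics/c5.png

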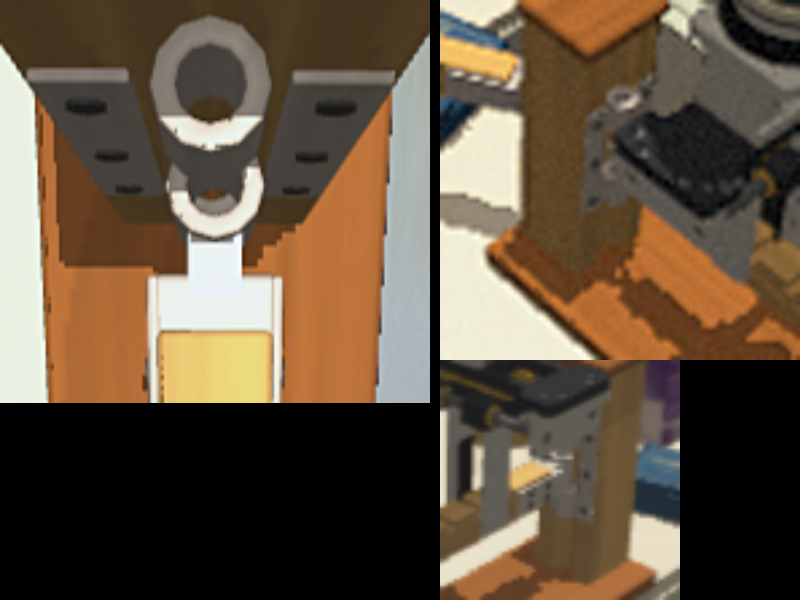

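The knuckle is entering the gap. The upper fixed knuckle is at crop x 211 and ours at 215, so they line up to about 0.6 mm, with about 11 mm still to go.

Call:
{"fn": "step_hand", "kwargs": {"deltas": [[[0,0.003,-0.0005,0,0],[0,0.003,0,0,0],[0,0.003,0,0,0],[0,0,0,0,0],[0,0,0,0,0]]]}}

```text
time: 7.85
tool_pos: [0.4773, -0.1894, 0.1058]
ee_rot: [-3.142, 0.001, -0.0]
wrist_force: [0.1, 0.1, -2.1]
width: 0.0216
finger_force: 30.0
```

Call:
{"fn": "step_hand", "kwargs": {"deltas": [[[0,0.001,0,0,0],[0,0.001,0,0,0],[0,0,0,0,0],[0,0,0,0,0]]]}}

```text
time: 8.18
tool_pos: [0.4773, -0.1893, 0.1057]
ee_rot: [-3.141, 0.005, -0.001]
wrist_force: [-6.9, 0.9, 1.3]
width: 0.0219
finger_force: 30.0
```

Call:
{"fn": "step_hand", "kwargs": {"deltas": [[[0,0.001,0,0,0],[0,0.0005,0,0,0],[0,0,0,0,0],[0,0,0,0,0],[0,0,0,0,0]]]}}

```text
time: 8.6
tool_pos: [0.4773, -0.1893, 0.1056]
ee_rot: [-3.141, 0.008, -0.001]
wrist_force: [-10.0, -0.5, 1.9]
width: 0.0215
finger_force: 30.0
```

Run:
```python
from h import *
w=snap('wrist','w6.png')
for i in range(3):
    o=monitor.get_obs(); print(o['tool_pos'],o['ee_rot'],o['wrist_force'],o['wrist_torque']); camrig.snapshot('side')
A=cv2.resize(w['color'][:100,260:380],(720,600),interpolation=cv2.INTER_CUBIC);cv2.imwrite('pics/c6.png',A)
```

```text
[ 0.47734401 -0.18932245  0.10557285] [-3.14108610e+00  8.02823526e-03 -7.52515850e-04] [-10.4663347   -0.36623142   2.50580245] [ 0.04924858  1.59497103 -0.04576064]
[ 0.47733797 -0.18933505  0.10557829] [-3.14112715e+00  8.00610433e-03 -7.97741812e-04] [-11.08760289   0.55256843   2.31729409] [-0.01413905  1.57719449  0.06667106]
[ 0.4773485  -0.18935665  0.10559039] [-3.14111050e+00  7.97784868e-03 -8.17983439e-04] [-10.4750788    0.64486933   2.05780718] [ 0.03418863  1.61319651 -0.0118096 ]
```

View pics/c6.png

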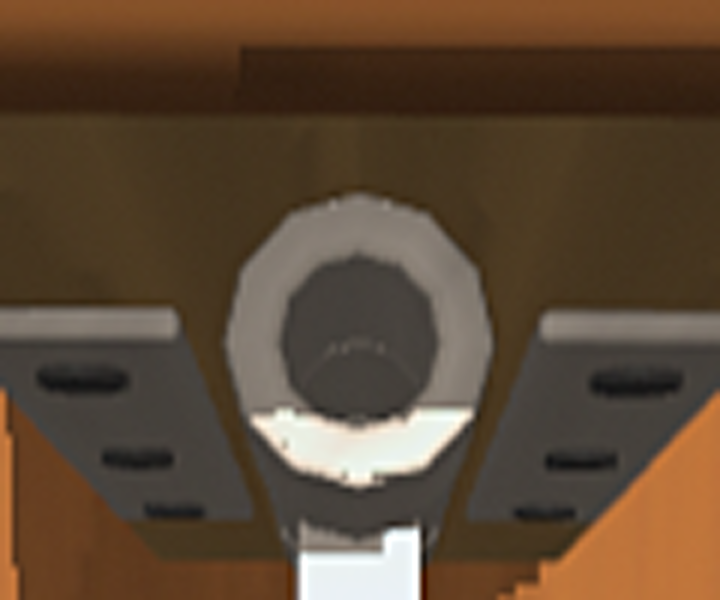

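The knuckle sits under the upper fixed knuckle, whose top ring is centred at px (320,56.5), so the sideways fit is good. I'll check the x alignment with the same camera.

Run:
```python
from h import *
w=ld('w6'); print('fixed top',onz(w,320,56.4,.157),'arm',onz(w,320,68.5,.1305)); w5=ld('w5')
print('w5 fixed top',onz(w5,240+211/2.69,83/2.69,.157),'arm',onz(w5,240+215/2.69,190/2.69,.1305))
# arc in bore, if it is knuckle bore's front/back rim
print('rim arc',onz(w,260+355/6,345/6,.1305), 'axis proj arm', proj(w,[.5775,-.19,.1305]))
```

```text
fixed top [ 0.57557413 -0.19036647  0.157     ] arm [ 0.57606347 -0.19038814  0.1305    ]
w5 fixed top [ 0.57556456 -0.19030772  0.157     ] arm [ 0.56614236 -0.19091818  0.1305    ]
rim arc [ 0.58089244 -0.189994    0.1305    ] axis proj arm [319.18726054  65.2477695 ]
```

The two axes agree to about 0.5 mm, contact is steady at 10 N, and the arm is level and gripped.

```bash
python3 -c "
from bench import robot, camrig, job, monitor
print(job.close_job())"
```

```text
the job is handed in; nothing more can be done
None
```

I handed the job in with the swing arm's knuckle pressed into the groove between the two post knuckles, holes lined up to about 0.5 mm by the wrist camera and the arm held level in the gripper at about 8.6 s; the pin, tape and pegs were left alone, and no verdict was printed.

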